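# Clamp a laminated keel blank in the screw press

### The arm

A 6-joint arm with a two-finger parallel gripper is mounted at the origin on a cart in front of the work surface, level with it; the furniture and walls round the work are solid. World frame = base frame: x ahead of the robot, y to its left, z up, the work surface at z = 0. Lengths are in m, angles in rad, forces in N, time in s.
With the tool pointing down it reaches from about 0.425 to 0.95 m from the base axis. Payload 3.5 kg.
Tool frame: the origin (TCP) lies between the finger pads; the fingertips stand 19 mm ahead of it and the grasp point (between the pads) is the TCP (ctrl.nose_length is the distance from the TCP to the fingertips, in m); z points along the fingers, y is the line along which they close (so a half turn about z gives the same grasp; the last joint's range is limited). The gripper opens to 85 mm and grips with 20 to 120 N. Pads are 22 mm wide; open, the fingers measure 114 mm over their backs; the gripper's body (76 mm by 85 mm) begins 54 mm behind the grasp point. The pads swing forward as they close: fully open they stand 13 mm farther back than shut.
Start: joints at [-1.269, 0.286, 1.577, -0, 1.279, -0.15], TCP at [0.295, -0.607, 0.25] pointing down, gripper open.
Joint ranges: [-2.77, 2.77], [-0.9, 2.22], [0.21, 2.48], [-1.53, 4.67], [0.24, 2.81], [-2.84, 2.84]. Speed limits (rad/s): [2.79, 2.79, 3.14, 3.14, 3.14, 3.14].

### API

Orientations are given as a unit quaternion [x, y, z, w].
In Python, from plant import ctrl gives the robot as it stands.
- The arm moves only by the tool apply_moves, never from a script. Its argument "series" is a list of rows, each a list of 6 numbers: the shift along the world's x, y, z scaled (see below), then the turn, a rotation vector about the world's x, y, z scaled (see below). A call has 1 to 20 rows; each row is the pose to reach, as a shift and turn from the pose commanded when the call began; what a row does not reach only later rows make up. The controller multiplies each number of a shift by 0.8 m and each number of a turn by 45 degrees. A row lasts 1/8 s, in which the tool goes at most 62.5 mm and 10.7 degrees, less where a joint would pass 70% of its speed; a pose out of reach is approached as far as the arm can. A call with a number of a shift or a turn outside -1 to 1 is refused whole. A call with a gripper value outside its range is refused whole. "jaw" is the opening, from 0 (shut) to 1 (fully open), set as the call begins (left out, the last holds). The fingers move at their own pace and stop on an object; "squeeze" is the grip in N (left out, the last holds). Time passes only in rows, so rows that repeat a pose let the fingers close. It gives the time, the measured TCP pose, the force, the opening and the grip force at its end, in the units of the state.
- ctrl.get_state(): the state, without advancing time (a new reading comes with each control period).
- ctrl.read_camera(name): name is "side" or "top" or "wrist"; returns the picture (480x640x3 uint8, red, green, blue); there is no depth.
- ctrl.get_calibration(name): a dict with "fx", "fy", "cx", "cy" (pixels), "xyz" and "orientation" of the camera in the world; the wrist camera has in their place "hand_eye" (4x4, takes a point from camera to tool coordinates, whose origin is the TCP and whose axes are the flange's). Camera axes: x right, y up, looking along -z (the intrinsics and any distortion apply to the point x, -y, -z); pixel columns grow to the right and rows downward; lengths in m; the calibration is good to about 2 mm. A picture is of the moment at which its call begins: read the wrist's pose just before it. get_calibration takes no time and is no camera call.
- ctrl.sign_off(): hands the job in; it is judged then, once.
Trained networks look in the newest picture that a camera, given by its name, has taken for a name from the list of things; names that differ only in an ending like _2 or _b are one class to them, and where a whole thing is asked for, a point or a joint stands for the part that bears it (a point fixed in the world has none). Each returns a list of dicts, best first, with "p" (0 to 1); they miss things now and then, are a little off and sometimes report something else, mostly with a low value. They report only what shows in the picture. A call takes as long as a camera call.
- ctrl.boxes_of(thing, camera): "xy" ([column, row] as shares, 0 to 1, of the picture: columns of its width, rows of its height, amid what is visible of it).
- ctrl.silhouettes(thing, camera): "pixels" (480x640 bool, what is visible of it) and "xy" ([column, row] as shares, 0 to 1, of the picture: columns of its width, rows of its height, amid what is visible of it).
The state is a dict: "time": time; "qpos": joint angles; "dq": joint speeds; "joint_efforts": joint torques, N m; "eef_pos": TCP position; "tcp_rot": TCP orientation; "contact_force": force on the tool from outside, world axes, zero at the start; "wrist_torque": the same for the moment, N m; "opening": opening from 0.0 (shut) to 1.0 (fully open); "finger_force": force on a finger pad.
Only numpy, scipy, OpenCV 4.12 (cv2) and the standard library are available. Lean on these libraries where they do the work, as an engineer would, in place of code of your own. Each camera call takes 0.05 s, during which the arm holds its last target. There are 200 camera calls.

### The job

Slide the laminated keel blank into the bench screw press, between its guide rails and right home against the rear stop, so that its front part still sticks out towards you. Then take the crank by its free-spinning grip and wind the press down clockwise in one go, keeping hold of the grip, until the platen bites and holds the blank firmly; stop there, as more would bruise the soft wood. Let go, and do not disturb the other things on the table.

Things in the scene. Friction and masses are not known exactly. Their poses are not given: they have to be found in the camera images.
- blank: Loose keel blank of three glued battens, light-dark-light wood, 150 x 40 x 30 mm, about 0.13 kg. Origin: centre of its underside; x runs along its 150 mm length, y across its 40 mm width, z up. It may go in either end first.
- press: Green cast bench screw press with a steel bed, fixed to the table. Origin: on the table under the screw axis; z up. The open front faces its own -x; the blank is pushed in along +x. The bed, 22 mm above the table, runs from x = -155 to +42 mm, 70 mm wide. Crosshead 130 x 38 mm, 110 to 157 mm above the table, on columns at y = +-48 mm; keep the hand in front of it.
- press_home (a point): Where the centre of the blank's underside belongs when it is home: on the bed, 22 mm above the table and 45 mm in front of the screw axis; axes as the press. The stop's face is 75 mm further along +x. Guide rails 44 mm apart inside and 7 mm tall run from 30 mm in front of the screw axis to the stop, with a flared mouth 15 mm long in front of them.
- screw_top (a point): Point on the screw axis 150 mm above the table, fixed to the press: the crank turns about the vertical through it.
- platen: Steel platen, 46 x 66 mm, with a worn cork facing, on the lower end of the screw. Origin: on the screw axis, within 2 mm of the cork's underside; so where it meets the wood has to be felt. The screw is right-handed, stays where it is left and takes the platen and crank down 12 mm a turn, clockwise seen from above; about two turns to the blank.
- grip_mid (a point): Middle of the crank's upright black grip, 22 mm thick, 50 mm tall, spinning freely on its pin 65 mm from the screw axis; starts about 228 mm above the table on the far side of the press. Wound free it resists with about 7.5 N along its circle (5 N once stopped); 4 to 5 N more mean well held, over 6 N more bruise the wood. From first bite to well held takes about 1 rad of crank.
- clamp_orange: Orange spring clamp, 51 x 95 x 16 mm, on the table; not part of the job. Origin: centre of its underside.
- clamp_black: Black spring clamp, 51 x 95 x 16 mm, on the table; not part of the job. Origin: centre of its underside.
- sand_block: Wooden sanding block, 36 x 70 x 26 mm, on the table; not part of the job. Origin: centre of its underside.
- eraser: Blue and white eraser, 45 mm long, on the table; not part of the job. Origin: centre of its underside.
- basket_left: White wire basket with tools, 200 x 155 x 125 mm, standing to the left of the press; it does not move. Origin: centre of its underside.

How it is judged:
By the outcome, as a careful person would: the job done as asked, in the order asked, and still so for the second after the job is handed in, with the robot touching nothing.
It also fails if it takes over 72 s, if anything falls off the work surface, if the arm or the gripper's body presses on something with over 40 N, if the wrist force passes 120 N, or if a joint passes its speed limit or range.

## Working session

There is one attempt and no reset: what is moved stays moved. The work goes in short steps, Python scripts to look and compute and a tool call to move; the robot and the scene stay as the last step left them, time stands still between calls to the robot, and variables do not carry over. Pictures are saved under pics/ and viewed, at most 10 in all, crops included, and the job is handed in when it is done.

Besides the shell and the picture viewer there is one more tool, called in YAML: its name, and indented under it one key for each argument. apply_moves: Moves the arm, as the interface text tells. Shifts and turns lie within -1 to 1; 1 stands for 0.8 m of shift or 45 degrees of turn. Its arguments: {"type":"object","properties":{"series":{"type":"array"},"jaw":{"type":"number"},"squeeze":{"type":"number"}},"required":["series"]}

```bash
ls; mkdir -p pics; cat > h.py <<'E'
import numpy as np, cv2, json
from scipy.spatial.transform import Rotation as R
from plant import ctrl
def cal(n):
    c=ctrl.get_calibration(n)
    if 'hand_eye' in c:
        s=ctrl.get_state(); T=np.eye(4); T[:3,:3]=R.from_quat(s['tcp_rot']).as_matrix(); T[:3,3]=s['eef_pos']
        M=T@np.array(c['hand_eye'])
    else:
        M=np.eye(4); M[:3,:3]=R.from_quat(c['orientation']).as_matrix(); M[:3,3]=c['xyz']
    return c,M
def ray(n,uv,cm=None):
    c,M=cm or cal(n); u,v=uv
    d=np.array([(u-c['cx'])/c['fx'],-(v-c['cy'])/c['fy'],-1.]); return M[:3,3],M[:3,:3]@d
def onz(n,uv,z,cm=None):
    o,d=ray(n,uv,cm); return o+d*(z-o[2])/d[2]
def proj(n,p,cm=None):
    c,M=cm or cal(n); q=M[:3,:3].T@(np.array(p)-M[:3,3]); return np.array([c['cx']+c['fx']*q[0]/-q[2], c['cy']+c['fy']*q[1]/q[2]])
E
python3 - <<'E'
from h import *
for n in ['top','side']:
    im=ctrl.read_camera(n); cv2.imwrite(f'pics/{n}0.png',im[:,:,::-1]); print(n,{k:np.round(v,3).tolist() if not isinstance(v,str) else v for k,v in ctrl.get_calibration(n).items()})
    for t in ['blank','press','platen','grip_mid','clamp_orange','clamp_black','sand_block','eraser','basket_left']:
        for d in ctrl.boxes_of(t,n)[:2]: print(t,round(d['p'],2),np.round(np.array(d['xy'])*[640,480],1))
print(ctrl.get_state()); print(ctrl.get_calibration('wrist'),ctrl.nose_length)
E
```

```text
pics
top {'fx': 508.76, 'fy': 508.76, 'cx': 316.248, 'cy': 246.266, 'xyz': [0.514, -0.022, 1.327], 'orientation': [0.011, -0.027, -0.706, 0.707]}
blank 0.77 [433.3 268.6]
press 0.83 [339.2 249.3]
platen 0.77 [329.1 229.6]
grip_mid 0.37 [314.6 216.3]
clamp_orange 0.64 [385.2 177.7]
clamp_orange 0.6 [413.4 189.4]
clamp_black 0.68 [385.  180.2]
sand_block 0.97 [451.6 210.8]
sand_block 0.55 [340.5 249.8]
eraser 0.46 [184.4 309.8]
side {'fx': 551.714, 'fy': 551.714, 'cx': 327.11, 'cy': 244.042, 'xyz': [0.39, -1.094, 0.98], 'orientation': [0.446, -0.044, -0.09, 0.889]}
blank 0.67 [327.4 398.6]
press 0.61 [328.7 312.9]
platen 0.79 [336.1 253.5]
grip_mid 0.7 [343.5 223.7]
clamp_orange 0.78 [408.8 366.2]
clamp_black 0.81 [404.3 343.8]
sand_block 0.75 [395.  405.7]
sand_block 0.41 [405.3 343.3]
eraser 0.53 [249.1 236.1]
basket_left 0.69 [327.6 312.5]
{'time': 1.0, 'qpos': array([-1.26900020e+00,  2.86307370e-01,  1.57670407e+00, -6.15954290e-06,
        1.27860500e+00, -1.49973482e-01]), 'dq': array([ 0.00077609,  0.00068121,  0.00143448,  0.00105167, -0.00156774,
        0.00146389]), 'joint_
[... 214 characters left out ...]
21e-01,  2.23969640e-01, -3.84261375e-06, -1.16342433e-05]), 'contact_force': array([-0.74422779,  0.34459801,  0.10676828]), 'wrist_torque': array([-0.00230297, -0.00611431,  0.00586412]), 'finger_force': 0.0, 'opening': 1.000355667846663}
{'fx': 414.406621026063, 'fy': 414.406621026063, 'cx': 316.18707490236454, 'cy': 236.4988581886902, 'hand_eye': array([[ 8.05229450e-04,  9.52158024e-01,  3.05605053e-01,
         7.74054726e-02],
       [ 9.99999495e-01, -9.50509053e-04,  3.26584187e-04,
         5.15962414e-04],
       [ 6.01440125e-04,  3.05604636e-01, -9.52158309e-01,
        -1.21825450e-01],
       [ 0.00000000e+00,  0.00000000e+00,  0.00000000e+00,
         1.00000000e+00]])} 0.019
```

```bash
python3 - <<'E'
import cv2
a=cv2.imread('pics/top0.png')[140:340,160:500]; cv2.imwrite('pics/top0c.png',cv2.resize(a,(800,470),interpolation=cv2.INTER_CUBIC))
a=cv2.imread('pics/side0.png')[180:440,200:480]; cv2.imwrite('pics/side0c.png',cv2.resize(a,(646,600),interpolation=cv2.INTER_CUBIC))
E
```

```text
(no output)
```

View pics/top0c.png

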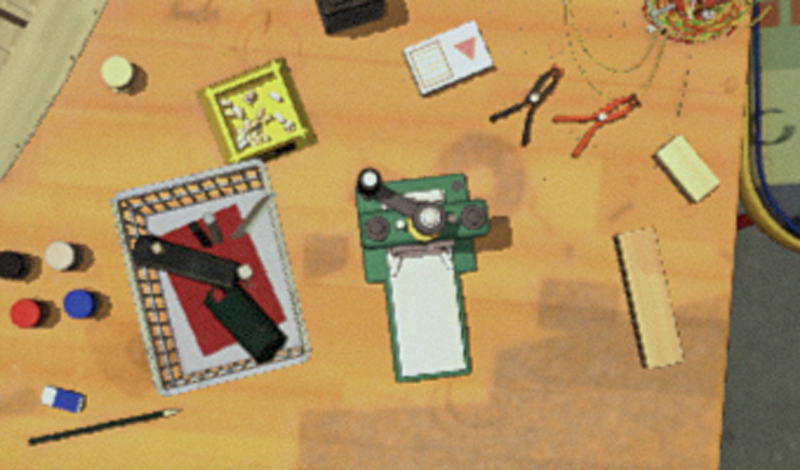

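View pics/side0c.png

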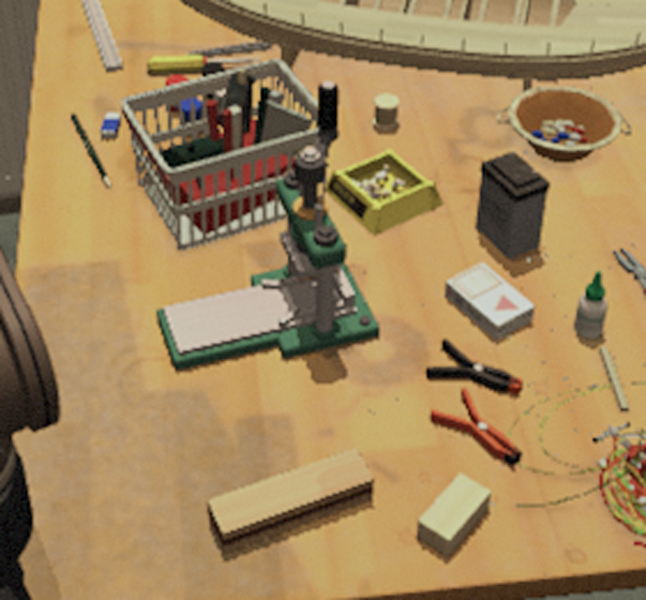

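The top crop shows the press hub near (430,215), with the grip at upper left (369,180), and the blank lying right at (650,297). Nothing stands between them.

```bash
python3 - <<'E'
from h import *
im=ctrl.read_camera('top')
m=ctrl.silhouettes('blank','top')[0]; cm=cal('top')
c=max(cv2.findContours(m['pixels'].astype(np.uint8),0,2)[0],key=cv2.contourArea)
b=cv2.boxPoints(cv2.minAreaRect(c)); P=np.array([onz('top',q,.03,cm) for q in b]); print(m['p'],b.round(1).tolist(),P.round(4).tolist(),P.mean(0))
# bed: white
x,y=[315,240]; s=im[y:310,x:370]; 
hsv=cv2.cvtColor(im,cv2.COLOR_RGB2HSV); k=((hsv[...,1]<45)&(hsv[...,2]>150)).astype(np.uint8); k[:247]=0;k[320:]=0;k[:,:310]=0;k[:,370:]=0
c=max(cv2.findContours(k,0,2)[0],key=cv2.contourArea); b=cv2.boxPoints(cv2.minAreaRect(c)); P=np.array([onz('top',q,.022,cm) for q in b]);print('bed',b.round(1).tolist(),P.round(4).tolist())
# grip by two views
ctrl.read_camera('side')
def tri(a,b):
    (o1,d1),(o2,d2)=ray('top',a,cm),ray('side',b); A=np.c_[d1,-d2]; t=np.linalg.lstsq(A,o2-o1,rcond=None)[0]; p,q=o1+d1*t[0],o2+d2*t[1]; return (p+q)/2,np.linalg.norm(p-q)
g=ctrl.silhouettes('grip_mid','side')[0]; print(g['p'],np.array(g['xy'])*[640,480], g['pixels'].sum())
print('grip top',tri((160+369/2.353,140+180/2.353),(200+328/2.307,180+86/2.307)))
print('hub',tri((160+430/2.353,140+215/2.353),(200+309/2.307,180+153/2.307)))
E
```

```text
0.92 [[419.79998779296875, 240.39999389648438], [438.1000061035156, 236.1999969482422], [451.1000061035156, 293.20001220703125], [432.79998779296875, 297.3999938964844]] [[0.6001, -0.3179, 0.03], [0.6109, -0.3653, 0.03], [0.4649, -0.3969, 0.03], [0.4543, -0.3497, 0.03]] [ 0.53254715 -0.35743881  0.03      ]
bed [[323.6000061035156, 247.1999969482422], [351.1000061035156, 243.89999389648438], [357.3999938964844, 296.6000061035156], [330.0, 299.8999938964844]] [[0.5825, -0.0711, 0.022], [0.5912, -0.1418, 0.022], [0.4559, -0.1577, 0.022], [0.4475, -0.0874, 0.022]]
0.68 [344.32 227.28] 169
grip top (array([ 0.63690135, -0.04820374,  0.25592027]), np.float64(0.0033809441452759595))
hub (array([ 0.60687392, -0.10563775,  0.2178741 ]), np.float64(0.00027595162657792694))
```

apply_moves:
  series:
    - [0.294,0.312,0,0,0,1]
    - [0.294,0.312,0,0,0,1]
    - [0.294,0.312,0,0,0,1]
    - [0.294,0.312,0,0,0,1]
    - [0.294,0.312,0,0,0,1]
    - [0.294,0.312,0,0,0,1]
  jaw: 1

```text
time: 1.95
eef_pos: [0.5318, -0.3549, 0.2505]
tcp_rot: [0.814, 0.581, 0.0, 0.0]
contact_force: [0.8, -0.5, -0.7]
opening: 1.002
finger_force: 0.0
```

apply_moves:
  series:
    - [0,0,0,0,0,1]
    - [0,0,0,0,0,1]
    - [0,0,0,0,0,1]
    - [0,0,0,0,0,1]
    - [0,0,0,0,0,1]

```text
time: 2.58
eef_pos: [0.5299, -0.3576, 0.2503]
tcp_rot: [0.531, 0.847, 0.0, -0.0]
contact_force: [-0.5, 0.0, -1.2]
opening: 0.999
finger_force: 0.0
```

apply_moves:
  series:
    - [0,0,0,0,0,1]
    - [0,0,0,0,0,1]
    - [0,0,0,0,0,1]
    - [0,0,0,0,0,1]
    - [0,0,0,0,0,1]

```text
time: 3.2
eef_pos: [0.5299, -0.3577, 0.2503]
tcp_rot: [0.167, 0.986, -0.0, 0.0]
contact_force: [-0.4, 0.7, -0.2]
opening: 1.003
finger_force: 0.0
```

apply_moves:
  series:
    - [0,0,0,0,0,0.7]
    - [0,0,0,0,0,0.7]
    - [0,0,0,0,0,0.7]
    - [0,0,0,0,0,0.7]
    - [0,0,0,0,0,0.7]
    - [0,0,0,0,0,0.7]

```text
time: 3.95
eef_pos: [0.5299, -0.3577, 0.2503]
tcp_rot: [-0.107, 0.994, -0.0, -0.0]
contact_force: [-0.1, -0.3, -0.7]
opening: 1.003
finger_force: 0.0
```

```bash
python3 - <<'E'
from h import *
cm=cal('wrist'); im=ctrl.read_camera('wrist'); cv2.imwrite('pics/w1.png',im[:,:,::-1])
m=ctrl.silhouettes('blank','wrist')[0]
c=max(cv2.findContours(m['pixels'].astype(np.uint8),0,2)[0],key=cv2.contourArea)
# ortho-rectified at z=.03 contour
Q=np.array([onz('wrist',q[0],.03,cm)[:2] for q in c],np.float32)
r=cv2.minAreaRect(Q*1000); B=cv2.boxPoints(r); print(m['p'],r,B.tolist())
E
```

```text
0.65 ((533.1153564453125, -360.2781982421875), (149.39849853515625, 40.82308578491211), 12.433890342712402) [[455.7732849121094, -356.4291076660156], [464.5630798339844, -396.2947082519531], [610.4573974609375, -364.1272888183594], [601.6676025390625, -324.2616882324219]]
```

View pics/w1.png

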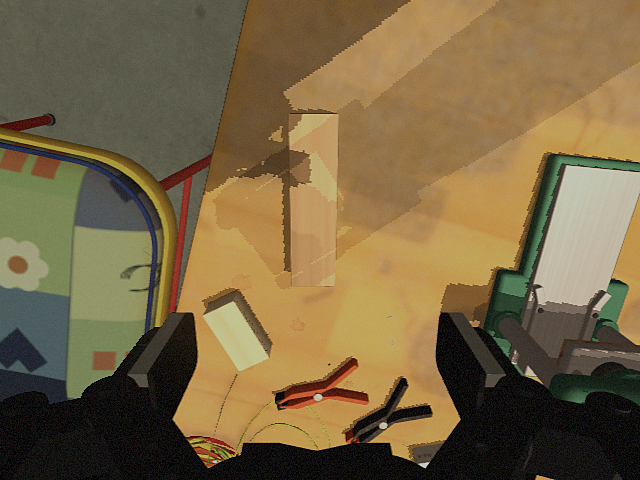

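The wrist view shows the blank at columns 288–338, rows 113–287. The rectified size of 149×41 mm agrees with the real one. Now I'll grasp it 40 mm toward its front end.

apply_moves:
  series:
    - [-0.045,-0.014,-0.06,0,0,0.003]
    - [-0.045,-0.014,-0.12,0,0,0.003]
    - [-0.045,-0.014,-0.18,0,0,0.003]
    - [-0.045,-0.014,-0.23,0,0,0.003]
    - [-0.045,-0.014,-0.27,0,0,0.003]
    - [-0.045,-0.014,-0.283,0,0,0.003]
    - [-0.045,-0.014,-0.283,0,0,0.003]

```text
time: 4.92
eef_pos: [0.4939, -0.3688, 0.0238]
tcp_rot: [-0.109, 0.994, 0.0, -0.0]
contact_force: [-0.7, 0.3, 0.3]
opening: 1.004
finger_force: 0.0
```

apply_moves:
  series:
    - [0,0,0,0,0,0]
    - [0,0,0,0,0,0]
    - [0,0,0,0,0,0]
    - [0,0,0,0,0,0]
    - [0,0,0,0,0,0]
    - [0,0,0,0,0,0]
  jaw: 0
  squeeze: 40

```text
time: 5.68
eef_pos: [0.4946, -0.3695, 0.0254]
tcp_rot: [-0.109, 0.994, -0.001, 0.001]
contact_force: [-1.8, 1.1, 5.7]
opening: 0.46
finger_force: 43.4
```

apply_moves:
  series:
    - [0,0,0.04,0,0,0]
    - [0,0,0.1,0,0,0]
    - [-0.02,0.05,0.16,0,0,-0.06]
    - [-0.04,0.11,0.2,0,0,-0.122]
    - [-0.055,0.16,0.22,0,0,-0.122]
    - [-0.055,0.186,0.22,0,0,-0.122]
    - [-0.055,0.186,0.22,0,0,-0.122]

```text
time: 6.55
eef_pos: [0.4496, -0.2188, 0.1988]
tcp_rot: [-0.062, 0.998, 0.0, -0.001]
contact_force: [-0.3, -0.7, -1.1]
opening: 0.458
finger_force: 42.5
```

```bash
python3 - <<'E'
from h import *
cm=cal('wrist'); im=ctrl.read_camera('wrist'); cv2.imwrite('pics/w2.png',im[:,:,::-1])
np.savez('w2.npz',M=cm[1]); s=ctrl.get_state();print(s['eef_pos'],s['tcp_rot'],s['opening'])
for p in [(.606,-.105,.15),(.4521,-.123,.022)]: print(proj('wrist',p,cm))
E
```

```text
[ 0.44974391 -0.21970628  0.19876625] [-6.18126417e-02  9.98087524e-01  2.30031855e-04 -6.62660345e-04] 0.4606191331839714
[479.95376007 558.27426678]
[442.21436351 233.95539534]
```

View pics/w2.png

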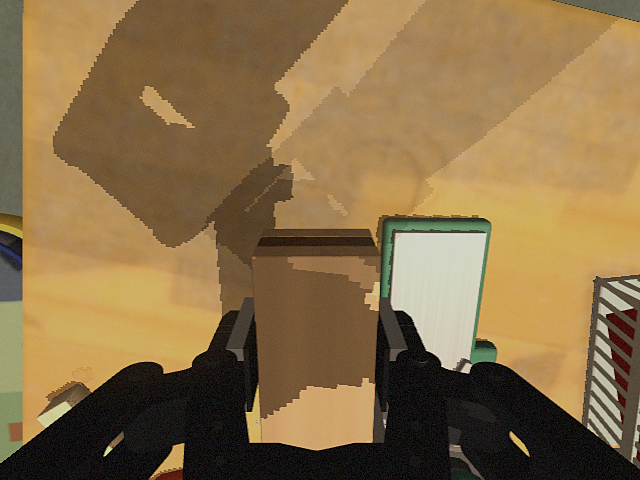

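```bash
python3 - <<'E'
from h import *
im=cv2.imread('pics/w2.png'); c,_=cal('wrist'); cm=(c,np.load('w2.npz')['M'])
hsv=cv2.cvtColor(im,cv2.COLOR_BGR2HSV); k=(hsv[...,1]<40)&(hsv[...,2]>150)
def line(pts,z,cm): 
    P=np.array([onz('wrist',p,z,cm)[:2] for p in pts]); vx,vy,x,y=cv2.fitLine(P.astype(np.float32),cv2.DIST_HUBER,0,.001,.001).ravel(); return np.array([vx,vy]),np.array([x,y])
rt,lf,fr=[],[],[]
for r in range(245,350):
    w=np.where(k[r,384:500])[0]+384
    if len(w)>30: rt.append((w.max()+1,r+.5)); 
    if r<300 and len(w)>30: lf.append((w.min(),r+.5))
for q in range(405,472):
    w=np.where(k[215:260,q])[0]+215
    if len(w): fr.append((q+.5,w.min()))
for n,l in [('R',rt),('L',lf),('F',fr)]:
    v,p=line(l,.022,cm); print(n,np.degrees(np.arctan2(v[1],v[0])),p)
# side via top cam w1
p=[onz('wrist',q,.0508+.1988-.0254+.0 -.0208,cm) for q in [(253,250),(379,250)]]
zt=.1988-.0254+.03; print('blank front top corners',[onz('wrist',q,zt,cm).round(4).tolist() for q in [(253,250.5),(379,250.5)]])
print('blank side line', [line(l,zt,cm) for l in ([(253.5,260),(256,300)],[(379.5,250),(378,290)])])
E
```

```text
R 6.7545977 [ 0.5009526  -0.08335246]
L 7.314025 [ 0.48777932 -0.15394019]
F -82.83525 [ 0.45316225 -0.13116786]
blank front top corners [[0.4158, -0.2427, 0.2034], [0.411, -0.2052, 0.2034]]
blank side line [(array([0.99046326, 0.13777715], dtype=float32), array([ 0.42537174, -0.24142632], dtype=float32)), (array([0.99076205, 0.1356118 ], dtype=float32), array([ 0.4173624 , -0.20420462], dtype=float32))]
```

apply_moves:
  series:
    - [-0.014,0.06,0,0,0,0]
    - [-0.014,0.117,0,0,0,0]
    - [-0.014,0.117,-0.06,0,0,0]
    - [-0.014,0.117,-0.12,0,0,0]
    - [-0.014,0.117,-0.16,0,0,0]
    - [-0.014,0.117,-0.178,0,0,0]
    - [-0.014,0.117,-0.188,0,0,0]
    - [-0.014,0.117,-0.188,0,0,0]

```text
time: 7.6
eef_pos: [0.4392, -0.127, 0.0498]
tcp_rot: [-0.061, 0.998, -0.0, 0.0]
contact_force: [0.4, -0.4, -1.5]
opening: 0.458
finger_force: 42.4
```

```bash
python3 - <<'E'
from h import *
cm=cal('wrist'); 
for n in ['top','side']:
    im=ctrl.read_camera(n); cv2.imwrite(f'pics/{n}1.png',im[:,:,::-1])
a=cv2.imread('pics/side1.png')[230:370,240:390]; b=cv2.imread('pics/top1.png')[200:320,290:400]
a=cv2.resize(a,(428,400),interpolation=2); b=cv2.resize(b,(367,400),interpolation=2); cv2.imwrite('pics/c1.png',np.hstack([a,b]))
s=ctrl.get_state();print(s['eef_pos'],s['tcp_rot'],s['contact_force'])
E
```

```text
[ 0.43973386 -0.1271114   0.05067934] [-6.12646763e-02  9.98120786e-01 -6.82273500e-04  1.03485359e-03] [ 0.07154817 -0.4499207  -1.57236701]
```

View pics/c1.png

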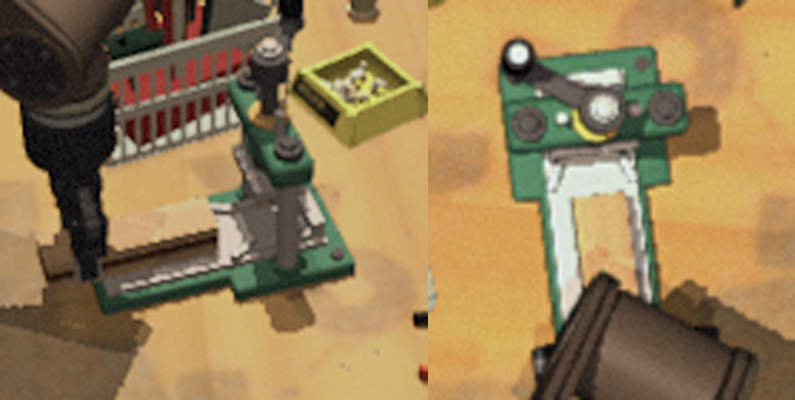

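Both views show the blank centred ahead of the mouth: in the top crop it spans columns 573–625 between the bed edges. I'll push it in.

apply_moves:
  series:
    - [0.012,0.003,-0.003,0,0,0]
    - [0.025,0.005,-0.003,0,0,0]
    - [0.037,0.0065,-0.003,0,0,0]
    - [0.05,0.008,-0.003,0,0,0]
    - [0.062,0.0095,-0.003,0,0,0]
    - [0.074,0.011,-0.003,0,0,0]
    - [0.087,0.0125,-0.003,0,0,0]
    - [0.087,0.0125,-0.003,0,0,0]

```text
time: 8.7
eef_pos: [0.51, -0.1166, 0.0475]
tcp_rot: [-0.061, 0.998, -0.0, 0.002]
contact_force: [0.7, -0.7, 0.7]
opening: 0.46
finger_force: 42.8
```

apply_moves:
  series:
    - [0.005,0.0006,0,0,0,0]
    - [0.01,0.0012,0,0,0,0]
    - [0.014,0.0017,0,0,0,0]
    - [0.016,0.002,0,0,0,0]
    - [0.016,0.002,0,0,0,0]

```text
time: 9.32
eef_pos: [0.5204, -0.115, 0.0474]
tcp_rot: [-0.061, 0.998, 0.0, -0.001]
contact_force: [-5.0, -1.3, 6.1]
opening: 0.459
finger_force: 43.4
```

apply_moves:
  series:
    - [0.003,0.0004,0,0,0,0]
    - [0.006,0.0008,0,0,0,0]
    - [0.006,0.0008,0,0,0,0]

```text
time: 9.7
eef_pos: [0.5208, -0.1149, 0.0473]
tcp_rot: [-0.063, 0.998, 0.0, -0.008]
contact_force: [-21.2, -4.9, 17.5]
opening: 0.461
finger_force: 45.1
```

apply_moves:
  series:
    - [-0.004,-0.0005,0,0,0,0]
    - [-0.004,-0.0005,0,0,0,0]

```text
time: 9.95
eef_pos: [0.5206, -0.1149, 0.0473]
tcp_rot: [-0.062, 0.998, 0.0, -0.003]
contact_force: [-7.7, -2.6, 8.0]
opening: 0.46
finger_force: 43.8
```

apply_moves:
  series:
    - [0,0,0,0,0,0]
    - [0,0,0,0,0,0]
    - [0,0,0,0,0,0]
    - [0,0,0,0,0,0]
  jaw: 0.75

```text
time: 10.45
eef_pos: [0.5229, -0.1145, 0.047]
tcp_rot: [-0.061, 0.998, 0.0, 0.0]
contact_force: [0.3, -0.3, 0.7]
opening: 0.748
finger_force: 0.0
```

apply_moves:
  series:
    - [0,0,0.06,0,0,0]
    - [-0.03,0,0.13,0,0,0]
    - [-0.06,0,0.2,0,0,0]
    - [-0.08,0,0.25,0,0,0]
    - [-0.08,0,0.25,0,0,0]

```text
time: 11.08
eef_pos: [0.46, -0.1154, 0.2516]
tcp_rot: [-0.061, 0.998, -0.002, 0.004]
contact_force: [0.4, 0.4, -0.2]
opening: 0.752
finger_force: 0.0
```

```bash
python3 - <<'E'
from h import *
cm=cal('wrist'); im=ctrl.read_camera('wrist'); cv2.imwrite('pics/w3.png',im[:,:,::-1]); np.savez('w3.npz',M=cm[1])
t=ctrl.read_camera('top'); cv2.imwrite('pics/top2.png',t[:,:,::-1])
b=cv2.resize(t[200:320,290:400,::-1],(440,480),interpolation=2); cv2.imwrite('pics/c2.png',np.hstack([cv2.resize(im[:,150:510,::-1],(360,480)),b]))
s=ctrl.get_state();print(s['time'],s['eef_pos'],s['tcp_rot'],s['contact_force'],s['qpos'])
for n in['top','wrist']:
    for d in ctrl.boxes_of('grip_mid',n)[:1]: print(n,d)
E
```

```text
11.175 [ 0.45869511 -0.11454913  0.24706888] [-6.12523189e-02  9.98122242e-01 -1.36657216e-04  3.52810916e-04] [ 9.47802133e-02 -4.66853718e-05 -2.57772976e-01] [-4.59851752e-01 -1.70818569e-01  2.06131718e+00  1.20406040e-04
  1.25034601e+00 -2.15326734e+00]
top {'xy': [0.4936, 0.4556], 'p': 0.51}
```

View pics/c2.png

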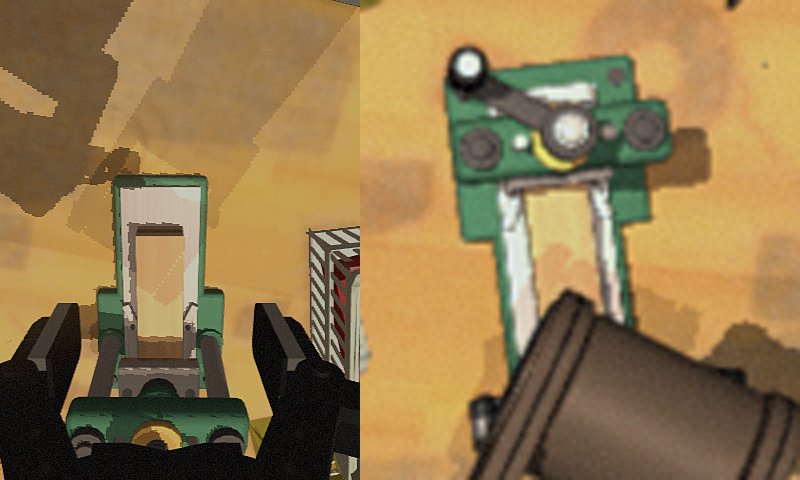

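The blank sits centred between the rails (wrist crop columns 135–184), with its rear under the platen and its front sticking out. Next is the crank grip.

apply_moves:
  series:
    - [0,0,0.06,0,0,0]
    - [0.03,0.02,0.095,0,0,0]
    - [0.1,0.05,0.095,0,0,0]
    - [0.16,0.075,0.095,0,0,0]
    - [0.2,0.083,0.095,0,0,0]
    - [0.222,0.083,0.095,0,0,0]
    - [0.222,0.083,0.095,0,0,0]
  jaw: 0.5

```text
time: 12.15
eef_pos: [0.6367, -0.0478, 0.3198]
tcp_rot: [-0.062, 0.998, 0.001, -0.002]
contact_force: [-0.2, -0.3, -0.3]
opening: 0.499
finger_force: 0.0
```

```bash
python3 - <<'E'
from h import *
s=ctrl.get_state();print(s['time'],s['eef_pos'],s['opening'],s['contact_force'],s['qpos'])
c,_=cal('wrist'); cm=(c,np.load('w3.npz')['M']); U=np.array([.9925,.1219])
p=onz('wrist',(310,236),.052,cm); print('blank front press-x',p[:2]@U-.589)
p=onz('wrist',(313,187),.022,cm); print('bed front press-x',p[:2]@U-.589)
E
```

```text
12.15 [ 0.63670769 -0.04783823  0.3198232 ] 0.49881300203957896 [-0.19340426 -0.32600729 -0.34804047] [-2.33669010e-01  1.65674381e-01  1.59290673e+00 -4.20506803e-05
  1.38808035e+00 -1.92795171e+00]
blank front press-x -0.12136259479629302
bed front press-x -0.15577983561239916
```

apply_moves:
  series:
    - [0,0,-0.04,0,0,0]
    - [0,0,-0.08,0,0,0]
    - [0,0,-0.1,0,0,0]
    - [0,0,-0.105,0,0,0]
    - [0,0,-0.105,0,0,0]

```text
time: 12.78
eef_pos: [0.6366, -0.0484, 0.24]
tcp_rot: [-0.061, 0.998, -0.0, 0.001]
contact_force: [-0.3, 0.5, 0.3]
opening: 0.498
finger_force: 0.0
```

apply_moves:
  series:
    - [0,0,0,0,0,0]
    - [0,0,0,0,0,0]
    - [0,0,0,0,0,0]
    - [0,0,0,0,0,0]
    - [0,0,0,0,0,0]
  jaw: 0
  squeeze: 50

```text
time: 13.4
eef_pos: [0.637, -0.0477, 0.241]
tcp_rot: [-0.061, 0.998, 0.0, 0.001]
contact_force: [-1.3, 2.6, 5.8]
opening: 0.243
finger_force: 49.0
```

```bash
python3 - <<'E'
from h import *
for n in ['top','side']:
    im=ctrl.read_camera(n); cv2.imwrite(f'pics/{n}3.png',im[:,:,::-1])
a=cv2.resize(cv2.imread('pics/side3.png')[180:340,260:420],(400,400),interpolation=2); b=cv2.resize(cv2.imread('pics/top3.png')[180:300,270:390],(400,400),interpolation=2); cv2.imwrite('pics/c3.png',np.hstack([a,b]))
s=ctrl.get_state();print(s['time'],s['eef_pos'],s['opening'],s['contact_force'],s['tcp_rot'])
E
```

```text
13.5 [ 0.6369778  -0.04769321  0.24094528] 0.2392419031551483 [-1.29909891  3.34791506  4.8027483 ] [-6.14465417e-02  9.98109551e-01  1.90726646e-04  1.26891964e-03]
```

View pics/c3.png

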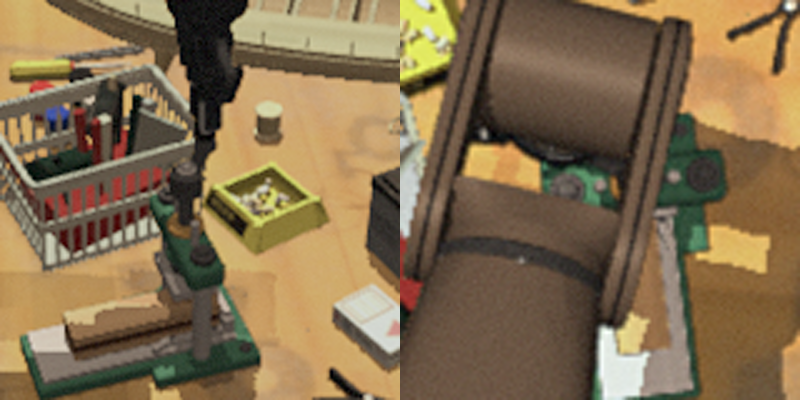

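Grip held (opening about 20 mm, on the 22 mm grip). Next I'll compute the circle offsets.

```bash
cat > circ.py <<'E'
import sys, numpy as np
# start angle, step, rows, (dwell)
a,s,n=float(sys.argv[1]),float(sys.argv[2]),int(sys.argv[3]); r=.065/.8
t=np.radians(a-s*np.arange(1,n+1)); a0=np.radians(a)
print([[round(r*(np.cos(x)-np.cos(a0)),4),round(r*(np.sin(x)-np.sin(a0)),4),round(-.015*s*k/360,4),0,0,0] for k,x in enumerate(t,1)])
E
python3 circ.py 62.4 18 20
```

```text
[[np.float64(0.0204), np.float64(-0.0152), -0.0008, 0, 0, 0], [np.float64(0.0351), np.float64(-0.0359), -0.0015, 0, 0, 0], [np.float64(0.0427), np.float64(-0.0601), -0.0023, 0, 0, 0], [np.float64(0.0425), np.float64(-0.0856), -0.003, 0, 0, 0], [np.float64(0.0344), np.float64(-0.1096), -0.0038, 0, 0, 0], [np.float64(0.0192), np.float64(-0.1301), -0.0045, 0, 0, 0], [np.float64(-0.0015), np.float64(-0.1448), -0.0053, 0, 0, 0], [np.float64(-0.0258), np.float64(-0.1524), -0.006, 0, 0, 0], [np.float64(-0.0512), np.float64(-0.1521), -0.0068, 0, 0, 0], [np.float64(-0.0753), np.float64(-0.144), -0.0075, 0, 0, 0], [np.float64(-0.0957), np.float64(-0.1289), -0.0083, 0, 0, 0], [np.float64(-0.1104), np.float64(-0.1081), -0.009, 0, 0, 0], [np.float64(-0.118), np.float64(-0.0839), -0.0097, 0, 0, 0], [np.float64(-0.1178), np.float64(-0.0585), -0.0105, 0, 0, 0], [np.float64(-0.1096), np.float64(-0.0344), -0.0113, 0, 0, 0], [np.float64(-0.0945), np.float64(-0.014), -0.012, 0, 0, 0], [np.float64(-0.0738), np.float64(0.0008), -0.0127, 0, 0, 0], [np.float64(-0.0495), np.float64(0.0084), -0.0135, 0, 0, 0], [np.float64(-0.0241), np.float64(0.0081), -0.0143, 0, 0, 0], [np.float64(0.0), np.float64(0.0), -0.015, 0, 0, 0]]
```

apply_moves:
  series:
    - [0.011,-0.007,-0.0004,0,0,0]
    - [0.0204,-0.0152,-0.0008,0,0,0]
    - [0.0351,-0.0359,-0.0015,0,0,0]
    - [0.0427,-0.0601,-0.0023,0,0,0]
    - [0.0425,-0.0856,-0.003,0,0,0]
    - [0.0344,-0.1096,-0.0038,0,0,0]

```text
time: 14.25
eef_pos: [0.6646, -0.134, 0.2378]
tcp_rot: [-0.062, 0.998, 0.002, 0.001]
contact_force: [-2.3, 8.7, 7.1]
opening: 0.242
finger_force: 49.5
```

```bash
cat > st.py <<'E'
from h import *
import sys
s=ctrl.get_state(); C=np.array([.6066,-.1054]); d=s['eef_pos'][:2]-C; r=np.linalg.norm(d); e=d/r; t=np.array([e[1],-e[0]]); f=s['contact_force']
print('t',s['time'],'ang',np.degrees(np.arctan2(d[1],d[0])),'r',r,'z',s['eef_pos'][2],'Ftan',f[:2]@t,'Frad',f[:2]@e,'Fz',f[2],'open',s['opening'],'j6',s['qpos'][5])
E
python3 st.py; python3 circ.py -27.6 18 20 | sed 's/np.float64(\([-0-9.]*\))/\1/g'
```

```text
t 14.25 ang -26.222776157604045 r 0.06470204186384766 z 0.237840158879023 Ftan -6.767684647684674 Frad -5.866242742716991 Fz 7.100857494003011 open 0.24206140300029869 j6 -2.0458632427569468
[[-0.0152, -0.0204, -0.0008, 0, 0, 0], [-0.0359, -0.0351, -0.0015, 0, 0, 0], [-0.0601, -0.0427, -0.0023, 0, 0, 0], [-0.0856, -0.0425, -0.003, 0, 0, 0], [-0.1096, -0.0344, -0.0038, 0, 0, 0], [-0.1301, -0.0192, -0.0045, 0, 0, 0], [-0.1448, 0.0015, -0.0053, 0, 0, 0], [-0.1524, 0.0258, -0.006, 0, 0, 0], [-0.1521, 0.0512, -0.0068, 0, 0, 0], [-0.144, 0.0753, -0.0075, 0, 0, 0], [-0.1289, 0.0957, -0.0083, 0, 0, 0], [-0.1081, 0.1104, -0.009, 0, 0, 0], [-0.0839, 0.118, -0.0097, 0, 0, 0], [-0.0585, 0.1178, -0.0105, 0, 0, 0], [-0.0344, 0.1096, -0.0113, 0, 0, 0], [-0.014, 0.0945, -0.012, 0, 0, 0], [0.0008, 0.0738, -0.0127, 0, 0, 0], [0.0084, 0.0495, -0.0135, 0, 0, 0], [0.0081, 0.0241, -0.0143, 0, 0, 0], [0.0, 0.0, -0.015, 0, 0, 0]]
```

apply_moves:
  series:
    - [-0.0152,-0.0204,-0.0008,0,0,0]
    - [-0.0359,-0.0351,-0.0015,0,0,0]
    - [-0.0601,-0.0427,-0.0023,0,0,0]
    - [-0.0856,-0.0425,-0.003,0,0,0]
    - [-0.1096,-0.0344,-0.0038,0,0,0]
    - [-0.1301,-0.0192,-0.0045,0,0,0]
    - [-0.1448,0.0015,-0.0053,0,0,0]
    - [-0.1524,0.0258,-0.006,0,0,0]
    - [-0.1521,0.0512,-0.0068,0,0,0]
    - [-0.144,0.0753,-0.0075,0,0,0]

```text
time: 15.5
eef_pos: [0.547, -0.0777, 0.2321]
tcp_rot: [-0.061, 0.998, -0.003, -0.003]
contact_force: [-7.4, -3.9, 8.7]
opening: 0.24
finger_force: 49.8
```

```bash
python3 st.py; python3 circ.py -207.6 18 20 | sed 's/np.float64(\([-0-9.]*\))/\1/g'
```

```text
t 15.5 ang 155.11456774615175 r 0.06574170695612616 z 0.23206445693459984 Ftan -6.7078606897401265 Frad 5.091493374262462 Fz 8.704250924961826 open 0.2404675982521662 j6 -2.0125218145198964
[[0.0152, 0.0204, -0.0008, 0, 0, 0], [0.0359, 0.0351, -0.0015, 0, 0, 0], [0.0601, 0.0427, -0.0023, 0, 0, 0], [0.0856, 0.0425, -0.003, 0, 0, 0], [0.1096, 0.0344, -0.0038, 0, 0, 0], [0.1301, 0.0192, -0.0045, 0, 0, 0], [0.1448, -0.0015, -0.0053, 0, 0, 0], [0.1524, -0.0258, -0.006, 0, 0, 0], [0.1521, -0.0512, -0.0068, 0, 0, 0], [0.144, -0.0753, -0.0075, 0, 0, 0], [0.1289, -0.0957, -0.0083, 0, 0, 0], [0.1081, -0.1104, -0.009, 0, 0, 0], [0.0839, -0.118, -0.0097, 0, 0, 0], [0.0585, -0.1178, -0.0105, 0, 0, 0], [0.0344, -0.1096, -0.0113, 0, 0, 0], [0.014, -0.0945, -0.012, 0, 0, 0], [-0.0008, -0.0738, -0.0127, 0, 0, 0], [-0.0084, -0.0495, -0.0135, 0, 0, 0], [-0.0081, -0.0241, -0.0143, 0, 0, 0], [0.0, 0.0, -0.015, 0, 0, 0]]
```

apply_moves:
  series:
    - [0.0152,0.0204,-0.0008,0,0,0]
    - [0.0359,0.0351,-0.0015,0,0,0]
    - [0.0601,0.0427,-0.0023,0,0,0]
    - [0.0856,0.0425,-0.003,0,0,0]
    - [0.1096,0.0344,-0.0038,0,0,0]
    - [0.1301,0.0192,-0.0045,0,0,0]
    - [0.1448,-0.0015,-0.0053,0,0,0]
    - [0.1524,-0.0258,-0.006,0,0,0]
    - [0.1521,-0.0512,-0.0068,0,0,0]
    - [0.144,-0.0753,-0.0075,0,0,0]
    - [0.1289,-0.0957,-0.0083,0,0,0]
    - [0.1081,-0.1104,-0.009,0,0,0]
    - [0.0839,-0.118,-0.0097,0,0,0]

```text
time: 17.12
eef_pos: [0.618, -0.1692, 0.2242]
tcp_rot: [-0.061, 0.998, 0.001, 0.004]
contact_force: [7.2, 7.3, 4.5]
opening: 0.242
finger_force: 49.5
```

```bash
python3 st.py; python3 circ.py -441.6 10 12 | sed 's/np.float64(\([-0-9.]*\))/\1/g'
```

```text
t 17.125 ang -79.88361482754497 r 0.06479474976829361 z 0.22418539982942262 Ftan -8.415551902322148 Frad -5.901972309037371 Fz 4.545638875864567 open 0.24232254734405773 j6 -2.122280965624119
[[-0.0141, -0.0008, -0.0004, 0, 0, 0], [-0.0282, 0.0008, -0.0008, 0, 0, 0], [-0.0418, 0.0048, -0.0012, 0, 0, 0], [-0.0544, 0.0112, -0.0017, 0, 0, 0], [-0.0658, 0.0196, -0.0021, 0, 0, 0], [-0.0755, 0.0299, -0.0025, 0, 0, 0], [-0.0833, 0.0417, -0.0029, 0, 0, 0], [-0.089, 0.0547, -0.0033, 0, 0, 0], [-0.0922, 0.0685, -0.0037, 0, 0, 0], [-0.0931, 0.0826, -0.0042, 0, 0, 0], [-0.0915, 0.0967, -0.0046, 0, 0, 0], [-0.0874, 0.1103, -0.005, 0, 0, 0]]
```

apply_moves:
  series:
    - [-0.0141,-0.0008,-0.0004,0,0,0]
    - [-0.0282,0.0008,-0.0008,0,0,0]
    - [-0.0418,0.0048,-0.0012,0,0,0]
    - [-0.0544,0.0112,-0.0017,0,0,0]
    - [-0.0658,0.0196,-0.0021,0,0,0]
    - [-0.0755,0.0299,-0.0025,0,0,0]

```text
time: 17.88
eef_pos: [0.5577, -0.1486, 0.2224]
tcp_rot: [-0.061, 0.998, -0.004, 0.004]
contact_force: [5.5, -5.4, 1.1]
opening: 0.242
finger_force: 49.5
```

```bash
python3 st.py; python3 circ.py -501.6 10 12 | sed 's/np.float64(\([-0-9.]*\))/\1/g'
```

```text
t 17.875 ang -138.58410187565633 r 0.06523820598393087 z 0.2223603012508088 Ftan -7.737268399842298 Frad -0.5329198321578361 Fz 1.125789398893981 open 0.24246384832138843 j6 -2.1271782193867765
[[-0.0078, 0.0118, -0.0004, 0, 0, 0], [-0.0134, 0.0248, -0.0008, 0, 0, 0], [-0.0167, 0.0386, -0.0012, 0, 0, 0], [-0.0175, 0.0527, -0.0017, 0, 0, 0], [-0.0159, 0.0668, -0.0021, 0, 0, 0], [-0.0119, 0.0804, -0.0025, 0, 0, 0], [-0.0055, 0.093, -0.0029, 0, 0, 0], [0.0029, 0.1044, -0.0033, 0, 0, 0], [0.0132, 0.1141, -0.0037, 0, 0, 0], [0.025, 0.1219, -0.0042, 0, 0, 0], [0.038, 0.1276, -0.0046, 0, 0, 0], [0.0518, 0.1308, -0.005, 0, 0, 0]]
```

apply_moves:
  series:
    - [-0.0078,0.0118,-0.0004,0,0,0]
    - [-0.0134,0.0248,-0.0008,0,0,0]
    - [-0.0167,0.0386,-0.0012,0,0,0]
    - [-0.0175,0.0527,-0.0017,0,0,0]
    - [-0.0159,0.0668,-0.0021,0,0,0]

```text
time: 18.5
eef_pos: [0.5418, -0.0957, 0.2207]
tcp_rot: [-0.062, 0.998, -0.004, -0.002]
contact_force: [-6.9, -7.1, 8.5]
opening: 0.239
finger_force: 50.1
```

```bash
python3 st.py; python3 circ.py -551.6 8 10 | sed 's/np.float64(\([-0-9.]*\))/\1/g'
```

```text
t 18.5 ang 171.51714101881223 r 0.06552102196648957 z 0.2206788519907077 Ftan -8.049904716403352 Frad 5.741201131400207 Fz 8.476541375672 open 0.23946449915039375 j6 -2.046350517650408
[[0.003, 0.0109, -0.0003, 0, 0, 0], [0.0076, 0.0213, -0.0007, 0, 0, 0], [0.0135, 0.031, -0.001, 0, 0, 0], [0.0208, 0.0397, -0.0013, 0, 0, 0], [0.0291, 0.0473, -0.0017, 0, 0, 0], [0.0385, 0.0537, -0.002, 0, 0, 0], [0.0486, 0.0588, -0.0023, 0, 0, 0], [0.0594, 0.0624, -0.0027, 0, 0, 0], [0.0705, 0.0644, -0.003, 0, 0, 0], [0.0819, 0.0649, -0.0033, 0, 0, 0]]
```

apply_moves:
  series:
    - [0.003,0.0109,-0.0003,0,0,0]
    - [0.0076,0.0213,-0.0007,0,0,0]
    - [0.0135,0.031,-0.001,0,0,0]
    - [0.0208,0.0397,-0.0013,0,0,0]
    - [0.0291,0.0473,-0.0017,0,0,0]

```text
time: 19.12
eef_pos: [0.5643, -0.0553, 0.2193]
tcp_rot: [-0.062, 0.998, -0.001, -0.003]
contact_force: [-9.7, 1.5, 10.8]
opening: 0.24
finger_force: 50.4
```

```bash
python3 st.py; python3 circ.py -591.6 6 12 | sed 's/np.float64(\([-0-9.]*\))/\1/g'
```

```text
t 19.125 ang 130.17624305189804 r 0.06560236421651766 z 0.21926883119006696 Ftan -6.48211006121346 Frad 7.395348501507741 Fz 10.754737305550043 open 0.2397968838380624 j6 -1.96806155393749
[[0.0069, 0.0049, -0.0003, 0, 0, 0], [0.0143, 0.0091, -0.0005, 0, 0, 0], [0.0221, 0.0125, -0.0008, 0, 0, 0], [0.0303, 0.015, -0.001, 0, 0, 0], [0.0386, 0.0167, -0.0012, 0, 0, 0], [0.0471, 0.0175, -0.0015, 0, 0, 0], [0.0556, 0.0174, -0.0018, 0, 0, 0], [0.064, 0.0164, -0.002, 0, 0, 0], [0.0723, 0.0146, -0.0022, 0, 0, 0], [0.0804, 0.0119, -0.0025, 0, 0, 0], [0.0881, 0.0083, -0.0027, 0, 0, 0], [0.0954, 0.004, -0.003, 0, 0, 0]]
```

apply_moves:
  series:
    - [0.0069,0.0049,-0.0003,0,0,0]
    - [0.0143,0.0091,-0.0005,0,0,0]
    - [0.0221,0.0125,-0.0008,0,0,0]
    - [0.0303,0.015,-0.001,0,0,0]
    - [0.0386,0.0167,-0.0012,0,0,0]

```text
time: 19.75
eef_pos: [0.5958, -0.0408, 0.2182]
tcp_rot: [-0.062, 0.998, 0.001, -0.002]
contact_force: [-8.2, 3.2, 9.1]
opening: 0.239
finger_force: 50.3
```

```bash
python3 st.py; python3 circ.py -621.6 6 12 | sed 's/np.float64(\([-0-9.]*\))/\1/g'
```

```text
t 19.75 ang 99.5286401884366 r 0.06553606096222164 z 0.2181807978793717 Ftan -7.559662082955376 Frad 4.556340289440047 Fz 9.142884560510394 open 0.2388601712282209 j6 -1.9322161158935305
[[0.0085, 0.0008, -0.0003, 0, 0, 0], [0.017, 0.0007, -0.0005, 0, 0, 0], [0.0254, -0.0003, -0.0008, 0, 0, 0], [0.0337, -0.0021, -0.001, 0, 0, 0], [0.0418, -0.0048, -0.0012, 0, 0, 0], [0.0495, -0.0084, -0.0015, 0, 0, 0], [0.0568, -0.0127, -0.0018, 0, 0, 0], [0.0637, -0.0178, -0.002, 0, 0, 0], [0.0699, -0.0235, -0.0022, 0, 0, 0], [0.0755, -0.0299, -0.0025, 0, 0, 0], [0.0805, -0.0368, -0.0027, 0, 0, 0], [0.0846, -0.0443, -0.003, 0, 0, 0]]
```

apply_moves:
  series:
    - [0.0085,0.0008,-0.0003,0,0,0]
    - [0.017,0.0007,-0.0005,0,0,0]
    - [0.0254,-0.0003,-0.0008,0,0,0]
    - [0.0337,-0.0021,-0.001,0,0,0]

```text
time: 20.25
eef_pos: [0.6232, -0.0421, 0.2173]
tcp_rot: [-0.062, 0.998, 0.001, -0.001]
contact_force: [-5.3, 4.3, 8.0]
opening: 0.242
finger_force: 50.2
```

```bash
python3 st.py; python3 circ.py -645.6 6 12 | sed 's/np.float64(\([-0-9.]*\))/\1/g'
```

```text
t 20.25 ang 75.33160120689404 r 0.06539096329198532 z 0.21734737950769967 Ftan -6.262949526483414 Frad 2.8349862786026914 Fz 7.979693774374891 open 0.2423575605993813 j6 -1.9246584935397537
[[0.0081, -0.0027, -0.0003, 0, 0, 0], [0.0158, -0.0063, -0.0005, 0, 0, 0], [0.0231, -0.0106, -0.0008, 0, 0, 0], [0.0299, -0.0157, -0.001, 0, 0, 0], [0.0362, -0.0214, -0.0012, 0, 0, 0], [0.0418, -0.0278, -0.0015, 0, 0, 0], [0.0468, -0.0347, -0.0018, 0, 0, 0], [0.0509, -0.0421, -0.002, 0, 0, 0], [0.0543, -0.0499, -0.0022, 0, 0, 0], [0.0568, -0.0581, -0.0025, 0, 0, 0], [0.0585, -0.0664, -0.0027, 0, 0, 0], [0.0593, -0.0749, -0.003, 0, 0, 0]]
```

apply_moves:
  series:
    - [0.0081,-0.0027,-0.0003,0,0,0]
    - [0.0158,-0.0063,-0.0005,0,0,0]
    - [0.0231,-0.0106,-0.0008,0,0,0]
    - [0.0299,-0.0157,-0.001,0,0,0]

```text
time: 20.75
eef_pos: [0.6474, -0.0545, 0.2166]
tcp_rot: [-0.062, 0.998, 0.001, -0.001]
contact_force: [-4.7, 4.1, 8.1]
opening: 0.244
finger_force: 50.2
```

```bash
python3 st.py; python3 circ.py -669.6 6 12 | sed 's/np.float64(\([-0-9.]*\))/\1/g'
```

```text
t 20.75 ang 51.29792744399013 r 0.06518710979441666 z 0.2165514907395632 Ftan -6.249602088212529 Frad 0.2970996750078176 Fz 8.139497549322618 open 0.24391482352095487 j6 -1.935322297532693
[[0.0063, -0.0058, -0.0003, 0, 0, 0], [0.0119, -0.0121, -0.0005, 0, 0, 0], [0.0168, -0.0191, -0.0008, 0, 0, 0], [0.021, -0.0265, -0.001, 0, 0, 0], [0.0244, -0.0343, -0.0012, 0, 0, 0], [0.0269, -0.0424, -0.0015, 0, 0, 0], [0.0286, -0.0507, -0.0018, 0, 0, 0], [0.0294, -0.0592, -0.002, 0, 0, 0], [0.0293, -0.0677, -0.0022, 0, 0, 0], [0.0283, -0.0762, -0.0025, 0, 0, 0], [0.0265, -0.0845, -0.0027, 0, 0, 0], [0.0238, -0.0925, -0.003, 0, 0, 0]]
```

apply_moves:
  series:
    - [0.0063,-0.0058,-0.0003,0,0,0]
    - [0.0119,-0.0121,-0.0005,0,0,0]
    - [0.0168,-0.0191,-0.0008,0,0,0]
    - [0.021,-0.0265,-0.001,0,0,0]

```text
time: 21.25
eef_pos: [0.6643, -0.0755, 0.2157]
tcp_rot: [-0.062, 0.998, 0.001, -0.0]
contact_force: [-4.9, 4.6, 6.9]
opening: 0.243
finger_force: 50.2
```

```bash
python3 st.py; python3 circ.py -693.6 6 12 | sed 's/np.float64(\([-0-9.]*\))/\1/g'
```

```text
t 21.25 ang 27.404682565105652 r 0.064958216998697 z 0.21567496130636296 Ftan -6.314094861402428 Frad -2.1918291414875677 Fz 6.896157683439147 open 0.24297561484167915 j6 -1.9604444204085636
[[0.0034, -0.0078, -0.0003, 0, 0, 0], [0.0059, -0.0159, -0.0005, 0, 0, 0], [0.0076, -0.0243, -0.0008, 0, 0, 0], [0.0084, -0.0327, -0.001, 0, 0, 0], [0.0083, -0.0412, -0.0012, 0, 0, 0], [0.0073, -0.0497, -0.0015, 0, 0, 0], [0.0055, -0.058, -0.0018, 0, 0, 0], [0.0028, -0.066, -0.002, 0, 0, 0], [-0.0008, -0.0738, -0.0022, 0, 0, 0], [-0.0051, -0.0811, -0.0025, 0, 0, 0], [-0.0102, -0.0879, -0.0027, 0, 0, 0], [-0.0159, -0.0942, -0.003, 0, 0, 0]]
```

apply_moves:
  series:
    - [0.0034,-0.0078,-0.0003,0,0,0]
    - [0.0059,-0.0159,-0.0005,0,0,0]
    - [0.0076,-0.0243,-0.0008,0,0,0]
    - [0.0084,-0.0327,-0.001,0,0,0]

```text
time: 21.75
eef_pos: [0.6712, -0.1012, 0.2149]
tcp_rot: [-0.062, 0.998, 0.002, -0.0]
contact_force: [-4.9, 6.9, 7.9]
opening: 0.241
finger_force: 50.2
```

```bash
python3 st.py; python3 circ.py -717.6 6 12 | sed 's/np.float64(\([-0-9.]*\))/\1/g'
```

```text
t 21.75 ang 3.753473329173478 r 0.06473756744474991 z 0.2148911106648548 Ftan -7.179553169764364 Frad -4.448064631590629 Fz 7.8988337726591675 open 0.24134165391672802 j6 -1.995345294586373
[[-0.0001, -0.0085, -0.0003, 0, 0, 0], [-0.0011, -0.017, -0.0005, 0, 0, 0], [-0.0029, -0.0253, -0.0008, 0, 0, 0], [-0.0056, -0.0333, -0.001, 0, 0, 0], [-0.0092, -0.041, -0.0012, 0, 0, 0], [-0.0135, -0.0484, -0.0015, 0, 0, 0], [-0.0186, -0.0552, -0.0018, 0, 0, 0], [-0.0243, -0.0615, -0.002, 0, 0, 0], [-0.0307, -0.0671, -0.0022, 0, 0, 0], [-0.0376, -0.072, -0.0025, 0, 0, 0], [-0.0451, -0.0762, -0.0027, 0, 0, 0], [-0.0529, -0.0796, -0.003, 0, 0, 0]]
```

apply_moves:
  series:
    - [-0.0001,-0.0085,-0.0003,0,0,0]
    - [-0.0011,-0.017,-0.0005,0,0,0]
    - [-0.0029,-0.0253,-0.0008,0,0,0]

```text
time: 22.12
eef_pos: [0.6694, -0.1205, 0.2144]
tcp_rot: [-0.062, 0.998, 0.003, 0.001]
contact_force: [-1.5, 9.9, 8.0]
opening: 0.247
finger_force: 50.2
```

```bash
python3 st.py; python3 circ.py -735.6 6 10 | sed 's/np.float64(\([-0-9.]*\))/\1/g'
```

```text
t 22.125 ang -13.5393868291472 r 0.06458658213607281 z 0.2143831926320612 Ftan -9.270768455177144 Frad -3.7813680371143503 Fz 7.979534986217412 open 0.24707028191196045 j6 -2.0250629742203903
[[-0.0027, -0.0081, -0.0003, 0, 0, 0], [-0.0063, -0.0158, -0.0005, 0, 0, 0], [-0.0106, -0.0231, -0.0008, 0, 0, 0], [-0.0157, -0.0299, -0.001, 0, 0, 0], [-0.0214, -0.0362, -0.0012, 0, 0, 0], [-0.0278, -0.0418, -0.0015, 0, 0, 0], [-0.0347, -0.0468, -0.0018, 0, 0, 0], [-0.0421, -0.0509, -0.002, 0, 0, 0], [-0.0499, -0.0543, -0.0022, 0, 0, 0], [-0.0581, -0.0568, -0.0025, 0, 0, 0]]
```

apply_moves:
  series:
    - [-0.0027,-0.0081,-0.0003,0,0,0]
    - [-0.0063,-0.0158,-0.0005,0,0,0]

```text
time: 22.38
eef_pos: [0.665, -0.1327, 0.2141]
tcp_rot: [-0.062, 0.998, 0.003, 0.002]
contact_force: [0.5, 10.4, 5.9]
opening: 0.243
finger_force: 50.2
```

```bash
python3 st.py; python3 circ.py -747.6 6 8 | sed 's/np.float64(\([-0-9.]*\))/\1/g'
```

```text
t 22.375 ang -25.061495355662544 r 0.06450334019034971 z 0.21408953764280425 Ftan -9.622708691252928 Frad -3.9566379897310036 Fz 5.895607509457397 open 0.24336428979540406 j6 -2.0453424843213597
[[-0.0043, -0.0073, -0.0003, 0, 0, 0], [-0.0094, -0.0141, -0.0005, 0, 0, 0], [-0.0152, -0.0204, -0.0008, 0, 0, 0], [-0.0215, -0.026, -0.001, 0, 0, 0], [-0.0285, -0.031, -0.0012, 0, 0, 0], [-0.0359, -0.0351, -0.0015, 0, 0, 0], [-0.0437, -0.0385, -0.0018, 0, 0, 0], [-0.0518, -0.0411, -0.002, 0, 0, 0]]
```

apply_moves:
  series:
    - [-0.0043,-0.0073,-0.0003,0,0,0]
    - [-0.0094,-0.0141,-0.0005,0,0,0]

```text
time: 22.62
eef_pos: [0.6583, -0.1438, 0.2138]
tcp_rot: [-0.061, 0.998, 0.003, 0.003]
contact_force: [4.1, 10.8, 6.3]
opening: 0.243
finger_force: 50.0
```

```bash
python3 st.py; python3 circ.py -759.6 6 6 | sed 's/np.float64(\([-0-9.]*\))/\1/g'
```

```text
t 22.625 ang -36.59805002080345 r 0.06444089328226314 z 0.2137740735617148 Ftan -11.109615756172296 Frad -3.1382574553906806 Fz 6.290345730287434 open 0.24301991420699248 j6 -2.0650980025314123
[[-0.0058, -0.0063, -0.0003, 0, 0, 0], [-0.0121, -0.0119, -0.0005, 0, 0, 0], [-0.0191, -0.0168, -0.0008, 0, 0, 0], [-0.0265, -0.021, -0.001, 0, 0, 0], [-0.0343, -0.0244, -0.0012, 0, 0, 0], [-0.0424, -0.0269, -0.0015, 0, 0, 0]]
```

apply_moves:
  series:
    - [0,0,0,0,0,0]
    - [0,0,0,0,0,0]

```text
time: 22.88
eef_pos: [0.658, -0.1443, 0.2137]
tcp_rot: [-0.061, 0.998, 0.002, 0.003]
contact_force: [1.9, 9.2, 6.1]
opening: 0.241
finger_force: 50.0
```

```bash
python3 st.py; python3 -c "
from plant import ctrl
ctrl.read_camera('side')"; python3 st.py;python3 -c "
from plant import ctrl
ctrl.read_camera('side')"; python3 st.py
```

```text
t 22.875 ang -37.15060351065923 r 0.06446659742071838 z 0.21370610166275203 Ftan -8.528090771505257 Frad -4.038553898570744 Fz 6.134478333578112 open 0.24105526161866347 j6 -2.064767762793853
t 22.925 ang -37.1391764751377 r 0.06446846788382364 z 0.21372871750850292 Ftan -8.405038614892657 Frad -3.675876130368133 Fz 5.924284835302376 open 0.24161882659223832 j6 -2.0648092150008397
t 22.975 ang -37.13090918064514 r 0.06447549290491965 z 0.21375506045877204 Ftan -7.213580232186904 Frad -3.6980402707938653 Fz 5.834865534496041 open 0.2424565867216235 j6 -2.064786046761665
```

apply_moves:
  series:
    - [-0.0058,-0.0063,-0.0003,0,0,0]
    - [-0.0121,-0.0119,-0.0005,0,0,0]

```text
time: 23.22
eef_pos: [0.6495, -0.1534, 0.2134]
tcp_rot: [-0.061, 0.998, 0.003, 0.005]
contact_force: [6.7, 10.8, 4.5]
opening: 0.239
finger_force: 49.9
```

```bash
python3 st.py
```

```text
t 23.225 ang -48.191477645049936 r 0.06439943919986253 z 0.2134417432408778 Ftan -12.229944317023943 Frad -3.6079595209630453 Fz 4.4963838172568344 open 0.23881014499376677 j6 -2.0839204024781166
```

apply_moves:
  series:
    - [0,0,0,0,0,0]
    - [0,0,0,0,0,0]
    - [0,0,0,0,0,0]

```text
time: 23.6
eef_pos: [0.6491, -0.1538, 0.2134]
tcp_rot: [-0.061, 0.998, 0.002, 0.004]
contact_force: [4.3, 10.5, 4.7]
opening: 0.243
finger_force: 49.9
```

```bash
for i in 1 2 3; do python3 st.py; python3 -c "
from plant import ctrl
ctrl.read_camera('side')"; done;  python3 st.py
```

```text
t 23.6 ang -48.705600850544535 r 0.06443926800885365 z 0.21341256994435148 Ftan -10.098533021440707 Frad -5.041375231553596 Fz 4.722220385406828 open 0.24275826672713513 j6 -2.083600265599855
t 23.65 ang -48.726375830301926 r 0.0644473692830149 z 0.21337314134946975 Ftan -9.778603875571783 Frad -3.686060751584733 Fz 4.955501394972306 open 0.23613876010445753 j6 -2.083626327333009
t 23.7 ang -48.719685745662325 r 0.06443209836067887 z 0.21337101571401873 Ftan -8.601267704220687 Frad -3.6536220229696106 Fz 5.382612699284023 open 0.24419075627972914 j6 -2.0836057499003164
t 23.75 ang -48.69674567341636 r 0.06444937013085004 z 0.21341857455241475 Ftan -9.396085136429264 Frad -3.8545518861174517 Fz 5.816372073353362 open 0.24331183267728704 j6 -2.0835890172762164
```

Well held: about 4.5 N above the free-running force, both stopped and moving. Now I'll ease off the arm's springiness, open and lift clear.

apply_moves:
  series:
    - [0.0015,0.003,0.001,0,0,0]
    - [0.0015,0.003,0.001,0,0,0]

```text
time: 24.0
eef_pos: [0.6493, -0.1535, 0.2135]
tcp_rot: [-0.061, 0.998, 0.0, 0.002]
contact_force: [3.8, 5.0, 5.5]
opening: 0.244
finger_force: 49.9
```

apply_moves:
  series:
    - [0,0,0,0,0,0]
    - [0,0,0,0,0,0]
    - [0,0,0,0,0,0]
    - [0,0,0,0,0,0]
  jaw: 0.5

```text
time: 24.5
eef_pos: [0.6475, -0.1547, 0.2116]
tcp_rot: [-0.061, 0.998, -0.0, -0.0]
contact_force: [-0.0, 0.2, -0.5]
opening: 0.501
finger_force: 0.0
```

apply_moves:
  series:
    - [0,0,0.02,0,0,0]
    - [0,0,0.07,0,0,0]
    - [0,0,0.14,0,0,0]
    - [-0.05,-0.05,0.18,0,0,0]
    - [-0.1,-0.12,0.18,0,0,0]
    - [-0.12,-0.2,0.18,0,0,0]
    - [-0.13,-0.27,0.18,0,0,0]
    - [-0.13,-0.27,0.18,0,0,0]

```text
time: 25.5
eef_pos: [0.5423, -0.3743, 0.357]
tcp_rot: [-0.059, 0.998, -0.001, 0.0]
contact_force: [-0.7, 0.6, 0.2]
opening: 0.502
finger_force: 0.0
```

```bash
python3 - <<'E'
from h import *
for n in ['top','side']:
    im=ctrl.read_camera(n); cv2.imwrite(f'pics/{n}9.png',im[:,:,::-1])
a=cv2.resize(cv2.imread('pics/side9.png')[180:340,240:400],(400,400),interpolation=2); b=cv2.resize(cv2.imread('pics/top9.png')[180:340,270:430],(400,400),interpolation=2); cv2.imwrite('pics/c9.png',np.hstack([a,b]))
s=ctrl.get_state();print(s['time'],s['eef_pos'],s['contact_force'])
E
```

```text
25.6 [ 0.54351545 -0.37120762  0.35688094] [ 0.31475663  0.82778982 -0.58523396]
```

View pics/c9.png

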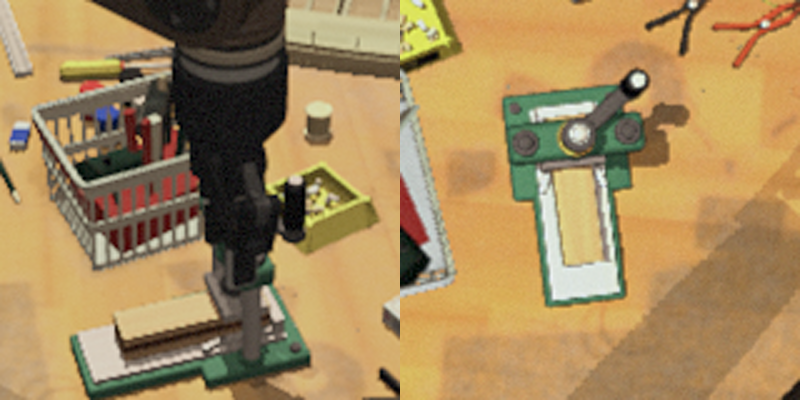

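The top crop shows the blank clamped straight between the rails with its front sticking out, and the crank where I left it, at about −48°. Handing in.

```bash
python3 -c "
from plant import ctrl
print(ctrl.sign_off())"
```

```text
the job is handed in; nothing more can be done
None
```

The blank is home against the rear stop and clamped at about 4.5 N above the free-winding force; the grip is released, the job handed in at about 26 s, and I saw nothing else on the table disturbed.

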